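# Clear the walnut shells off the board into its scrap tray

### The job

Sweep the three walnut half shells along the chopping board with your fingertips, over its open right-hand end and down into the scrap tray that stands pulled out there, then push the tray fully home under the board with the shells in it. Do not pick anything up, the shells included, and leave the nutcracker, jar, cup and spoon where they are.

Things in the scene. Friction and masses are not known exactly. Their poses are not given: they have to be found in the camera images.
- board: Bamboo chopping board on side runners, fixed: 180 mm (its x) by 280 mm (y), cutting surface 60 mm above the worktop. Origin: centre of its outline, at worktop height; at yaw 0 x points away from the robot, y to its left. A 6 mm high rim runs along both long sides (inner faces x = +-82 mm) and the left end (y = +132 mm); the right end (y = -140 mm) has none: sweep off there.
- scrap_tray (a joint): How far the scrap tray is pulled out of the board's right end, along the board's -y, in m: 0 = fully home, its front flush with the board's end (y = -140 mm); 0.12 = stop. About 2 N moves it; it stays where left. Steel pan, inside 150 x 231 mm, side walls 35 mm above the worktop; bamboo front 156 mm wide, 10 thick, 5 to 42 mm above the worktop. The board's underside is at 44 mm.
- tray_front (a point): Middle of the outer face of the tray's bamboo front, 24 mm above the worktop; axes as the board's (the face looks along -y). Push here along +y to close the tray.
- tray_floor (a point): Centre of the inside floor of the steel tray, 8 mm above the worktop, 125 mm behind the outer face of the tray's front; axes as the board's. It moves with the tray.
- shell_a: Brown half walnut shell, a dome 32 mm across and 16.5 mm high with a steep side, 10 to 18 g, lying open side down on the board. Origin: centre of its underside (open side); z points to the top of the dome.
- shell_b: Another half walnut shell, the same size and frame as shell_a.
- shell_c: A third half walnut shell, the same size and frame as shell_a.
- nutcracker: Steel two-legged nutcracker with black grips, 148 x 34 x 16 mm, lying loose across the left end of the board, about 103 mm along +y from the board's centre. Origin: middle of its underside; x runs along it to the pivot. Leave it.
- honey_jar: Honey jar with a dark lid, 65 mm across, 86 mm tall, standing loose on the worktop left of the board. Origin: centre of its underside. Leave it.
- grey_cup: Plain grey cup, 74 mm across, 98 mm tall, standing loose on the worktop left of the board. Origin: centre of its underside. Leave it.
- teaspoon: Steel teaspoon, 130 x 26 x 11 mm, lying loose on the worktop further left. Origin: middle of its underside. Leave it.
Mind the look-alikes: they are no part of the job. Leave any green or orange look-alike of the shell_b alone.

How it is judged (in metres and radians):
On the way, in this order (a step that is already met when the one before it is completed fails the run):
1. all three shells lie at rest in the tray while it is still pulled out (x of shell_a in the frame of tray_floor between -0.08 and 0.08 m and y of shell_a in the frame of tray_floor between -0.118 and 0.118 m and z of shell_a in the frame of tray_floor between -0.006 and 0.036 m and x of shell_b in the frame of tray_floor between -0.08 and 0.08 m and y of shell_b in the frame of tray_floor between -0.118 and 0.118 m and z of shell_b in the frame of tray_floor between -0.006 and 0.036 m and x of shell_c in the frame of tray_floor between -0.08 and 0.08 m and y of shell_c in the frame of tray_floor between -0.118 and 0.118 m and z of shell_c in the frame of tray_floor between -0.006 and 0.036 m and linear speed of each of shell_a, shell_b, shell_c below 0.02 m/s and value of joint scrap_tray above 0.05 m), for 0.2 s.
2. the tray is pushed fully home (value of joint scrap_tray below 0.004 m), for 0.2 s.
At the end, for the whole second after the job is handed in: All three shells lie at rest inside the scrap tray (under the board's underside), the tray is home to within 4 mm, and nutcracker, honey jar, cup and teaspoon are within 20 mm of where they stood, the right way up (x of shell_a in the frame of tray_floor between -0.08 and 0.08 m and y of shell_a in the frame of tray_floor between -0.118 and 0.118 m and z of shell_a in the frame of tray_floor between -0.006 and 0.036 m and x of shell_b in the frame of tray_floor between -0.08 and 0.08 m and y of shell_b in the frame of tray_floor between -0.118 and 0.118 m and z of shell_b in the frame of tray_floor between -0.006 and 0.036 m and x of shell_c in the frame of tray_floor between -0.08 and 0.08 m and y of shell_c in the frame of tray_floor between -0.118 and 0.118 m and z of shell_c in the frame of tray_floor between -0.006 and 0.036 m and linear speed of each of shell_a, shell_b, shell_c below 0.02 m/s and value of joint scrap_tray below 0.004 m and distance of each of nutcracker, honey_jar, grey_cup, teaspoon from where it was at the start of the episode below 0.02 m and angle between each of nutcracker, honey_jar, grey_cup, teaspoon's own z axis and vertical below 0.15 rad); the robot touches nothing.
It fails at once if a shell is lifted more than 25 mm above the board (height (world z) of any of shell_a, shell_b, shell_c above 0.085 m).
It fails at once if the nutcracker, jar, cup or spoon is shoved by more than 20 mm or lifted (distance of any of nutcracker, honey_jar, grey_cup, teaspoon from where it was at the start of the episode above 0.02 m).
It also fails if it takes over 54 s, if anything falls off the work surface, if the arm or the gripper's body presses on something with over 40 N, if the wrist force passes 120 N, or if a joint passes its speed limit or range.

### The arm

A 7-joint arm with a two-finger parallel gripper is mounted at the origin on a cart in front of the work surface, level with it; the furniture and walls round the work are solid. World frame = base frame: x ahead of the robot, y to its left, z up, the work surface at z = 0. Lengths are in mm, angles in rad, forces in N, time in s.
With the tool pointing down it reaches from about 400 to 875 mm from the base axis. Payload 4.4 kg.
Tool frame: the origin (TCP) lies at the very end of the fingers, on their centre line; the grasp point (between the pads) lies 19 mm behind it; z points along the fingers, x is the direction in which the jaws open and shut, and the axes are right-handed (so a half turn about z gives the same grasp; the last joint's range is limited). The gripper opens to 85 mm and grips with 20 to 120 N. Pads are 22 mm wide; open, the fingers measure 114 mm over their backs; the gripper's body (76 mm by 85 mm) begins 54 mm behind the grasp point. The pads swing forward as they close: fully open they stand 13 mm farther back than shut.
Start: joints at [1.19, 0.628, 0.038, 1.517, -0.027, 0.996, -0.02], TCP at [201.285, -618.063, 231.313] pointing down, gripper open.
Joint ranges: [-3.06, 3.06], [-0.37, 2.12], [-1.25, 1.32], [0.18, 2.47], [-1.1, 4.24], [0.23, 1.98], [-2.94, 2.94]. Speed limits (rad/s): [2.57, 2.57, 3.14, 3.14, 3.14, 3.14, 3.14].

### API

Orientations are given as [roll, pitch, yaw] about the fixed x, y, z axes, in that order (R = Rz(yaw) Ry(pitch) Rx(roll)).
In Python, from cell import ctrl gives the robot as it stands.
- The arm moves only by the shell command python3 -m creep 'ROWS'. ROWS is text: rows parted by semicolons, each of 7 numbers parted by spaces: the shift along the tool's x, y, z in units of 40 mm (1.0 is 40 mm), then the turn, a rotation vector about the tool's x, y, z in degrees, then the closure, from 0 (fully open) to 1 (shut). In form: x y z rx ry rz grip; .... A call has 1 to 10 rows; each row is the pose to reach, as a shift and turn from the pose commanded when the call began, along the tool's axes at that moment; what a row does not reach only later rows make up. A row lasts 1/12 s, in which the tool goes at most 41.7 mm and 7.16 degrees, less where a joint would pass 70% of its speed; a pose out of reach is approached as far as the arm can. A call with a gripper value outside its range is refused whole. The fingers move at their own pace and stop on an object; the grip force is fixed at half the most. Time passes only in rows, so rows that repeat a pose let the fingers close. It gives the time, the measured TCP pose, the force and the opening at its end, in the units of the state.
- ctrl.read_state(): the state, without advancing time (a new reading comes with each control period).
- ctrl.get_image(name): name is "side" or "top"; returns a dict with "img" (420x560x3 uint8, red, green, blue), "vfov" (degrees; the focal length in pixels is half the picture's height over the tangent of half this angle, whatever the lens; pixels are square), "cx", "cy" (the principal point, pixels), "distortion" ([k1, k2, p1, p2, k3] as OpenCV has them; the pictures are not rectified), "T" (4x4, takes a point from camera to world coordinates). Camera axes: x right, y up, looking along -z (the intrinsics and any distortion apply to the point x, -y, -z); pixel columns grow to the right and rows downward; lengths in mm; the calibration is good to about 2 mm. A picture is of the moment at which its call begins. There is no depth.
- ctrl.finish_job(): hands the job in, once; it reports no verdict.
Trained networks look in the newest picture that a camera, given by its name, has taken for a name from the list of things; names that differ only in an ending like _2 or _b are one class to them, and where a whole thing is asked for, a point or a joint stands for the part that bears it (a point fixed in the world has none). Each returns a list of dicts, best first, with "score" (0 to 1); they miss things now and then, are a little off and sometimes report something else, mostly with a low value. They report only what shows in the picture. A call takes as long as a camera call. They do not tell look-alikes from the thing itself.
- ctrl.boxes_of(camera, thing): "rect" ([left, top, right, bottom] in pixels, round what is visible of it).
- ctrl.cut_out(camera, thing): "pixels" (420x560 bool, what is visible of it) and "rect" ([left, top, right, bottom] in pixels, round what is visible of it).
The state is a dict: "clock": time; "qpos": joint angles; "qd": joint speeds; "tau": joint torques, N m; "eef_pos": TCP position; "tool_rot": TCP orientation; "force": force on the tool from outside, world axes, zero at the start; "torque": the same for the moment, N m; "width": finger opening in mm.
Only numpy, scipy, OpenCV 4.12 (cv2) and the standard library are available. Lean on these libraries where they do the work, as an engineer would, in place of code of your own. Each camera call takes 0.05 s, during which the arm holds its last target.

## Working session

There is one attempt and no reset: what is moved stays moved. The work goes in short steps, Python scripts to look and compute and a shell command to move; the robot and the scene stay as the last step left them, time stands still between calls to the robot, and variables do not carry over. Pictures are saved under pics/ and viewed, and the job is handed in when it is done.

```bash
mkdir -p pics; ls; cat > look.py <<'E'
from cell import ctrl
import cv2,sys
def snap(cam,fn):
    d=ctrl.get_image(cam); cv2.imwrite('pics/'+fn,d['img'][:,:,::-1]); return d
E
python3 - <<'E'
from look import *
import numpy as np
for c in('top','side'):
    d=snap(c,c+'0.png'); print(c,d['vfov'],d['cx'],d['cy'],d['distortion'],np.round(d['T'],3).tolist())
    for t in ('shell_a','board','tray_front','nutcracker'):
        print(t,[(round(b['score'],2),[round(x) for x in b['rect']]) for b in ctrl.boxes_of(c,t)])
print(ctrl.read_state())
E
```

```text
pics
top 47.07826429691571 274.43132979310167 211.14447362269814 [-0.14138896  0.          0.          0.          0.        ] [[0.0, 0.997, -0.081, 330.68], [-1.0, 0.002, 0.022, 51.481], [0.022, 0.081, 0.997, 1517.8], [0.0, 0.0, 0.0, 1.0]]
shell_a [(0.6, [320, 213, 323, 221]), (0.54, [317, 194, 327, 205]), (0.43, [214, 182, 228, 190]), (0.42, [389, 227, 400, 237]), (0.39, [326, 182, 334, 196])]
board [(0.67, [259, 166, 380, 236])]
tray_front [(0.73, [349, 184, 382, 235])]
nutcracker [(0.54, [264, 175, 284, 220])]
side 52.80225094936129 275.2758502982639 206.8147512517097 [0.00122034 0.         0.         0.         0.        ] [[0.995, 0.076, -0.066, 382.214], [-0.099, 0.614, -0.783, -810.435], [-0.019, 0.786, 0.618, 722.336], [0.0, 0.0, 0.0, 1.0]]
shell_a [(0.7, [331, 346, 343, 363]), (0.65, [296, 181, 308, 189]), (0.63, [310, 249, 320, 259]), (0.55, [253, 353, 271, 373])]
board [(0.83, [257, 195, 338, 335]), (0.5, [287, 240, 298, 248])]
tray_front [(0.8, [258, 281, 339, 336])]
nutcracker [(0.74, [264, 199, 326, 210])]
{'clock': 0.5, 'qpos': array([ 1.19017729,  0.62846167,  0.03846921,  1.51742685, -0.02698343,
        0.99629691, -0.01996878]), 'qd': array([-0.00081217, -0.00137528, -0.00109817, -0.00162639,  0.00117918,
        0.00064075, -0.00014931]), 'tau': array([-4.12122245e-04, -5.62802124e+01,  1.22453246e+00, -1.93602204e+01,
        1.08827339e-02,  2.79351305e-03,  4.78580247e-06]), 'eef_pos': array([ 201.30400417, -618.03531114,  231.26425111]), 'tool_rot': array([-3.14155688e+00,  7.60014118e-05, -1.25593777e+00]), 'force': array([ 0.88665615,  0.42760733, -0.11585807]), 'torque': array([-0.01800767,  0.0422286 , -0.03006429]), 'width': 85.90208079455225}
```

```bash
python3 - <<'E'
import cv2
a=cv2.imread('pics/top0.png')[150:260,200:420]; cv2.imwrite('pics/top0c.png',cv2.resize(a,None,fx=3.6,fy=3.6,interpolation=3))
a=cv2.imread('pics/side0.png')[165:385,220:400]; cv2.imwrite('pics/side0c.png',cv2.resize(a,None,fx=2.7,fy=2.7,interpolation=3))
E
```

```text
(no output)
```

View pics/top0.png

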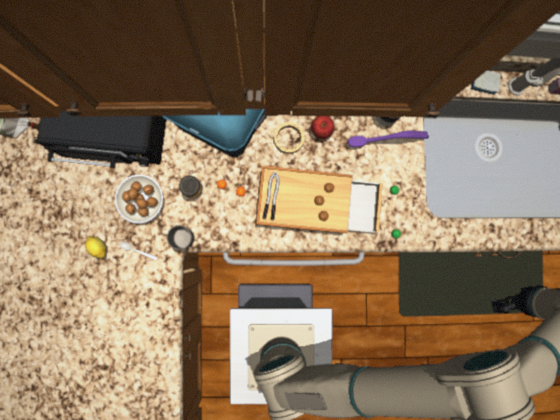

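View pics/top0c.png

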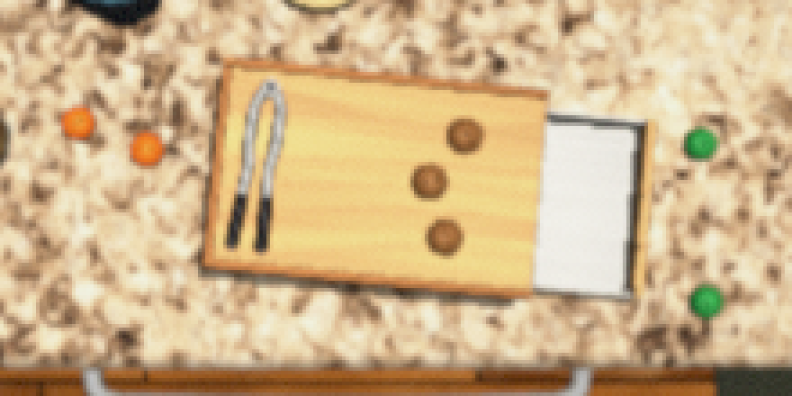

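View pics/side0c.png

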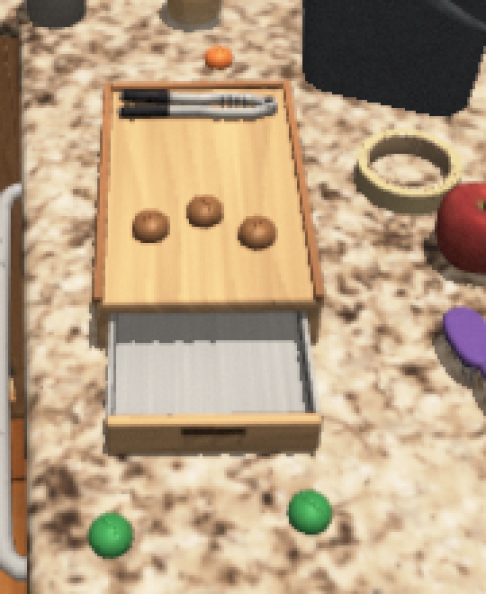

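Both pictures show the same layout. Three brown shells lie on the board at top px (329,187), (319,200) and (323,216). The two green domes right of the tray (395,190), (396,233) and the two orange ones left of the board are look-alikes; brown on the board is what fits the description.

```bash
cat >> look.py <<'E'
import numpy as np
def ray(d,uv,z):
    h=d['img'].shape[0]; f=h/2/np.tan(np.radians(d['vfov'])/2)
    K=np.array([[f,0,d['cx']],[0,f,d['cy']],[0,0,1]])
    p=cv2.undistortPoints(np.array([[uv]],float),K,np.array(d['distortion'])).ravel()
    T=np.array(d['T']); v=T[:3,:3]@np.array([p[0],-p[1],-1]); o=T[:3,3]
    return o+v*(z-o[2])/v[2]
def proj(d,P):
    h=d['img'].shape[0]; f=h/2/np.tan(np.radians(d['vfov'])/2)
    K=np.array([[f,0,d['cx']],[0,f,d['cy']],[0,0,1]]); T=np.array(d['T'])
    P=np.atleast_2d(P).astype(float); q=(P-T[:3,3])@T[:3,:3]; q=q*[1,-1,-1]
    return cv2.projectPoints(q,np.zeros(3),np.zeros(3),K,np.array(d['distortion']))[0].reshape(-1,2)
def brown(d,box):
    im=cv2.cvtColor(d['img'],cv2.COLOR_RGB2HSV); x0,y0,x1,y1=box
    m=((im[...,2]<150)&(im[...,1]>80)&(im[...,0]<25)).astype(np.uint8)
    k=np.zeros_like(m); k[y0:y1,x0:x1]=m[y0:y1,x0:x1]
    n,l,s,c=cv2.connectedComponentsWithStats(k)
    return [(c[i].round(1).tolist(),int(s[i,4])) for i in range(1,n) if s[i,4]>=12]
E
python3 - <<'E'
from look import *
dt=ctrl.get_image('top'); ds=ctrl.get_image('side')
for n,d,b in(('top',dt,(288,176,348,228)),('side',ds,(260,220,332,272))):
    for c,s in brown(d,b): print(n,c,s,ray(d,c,68).round(0))
f=lambda u,v,k,x,y:(u/k+x,v/k+y)
for p in((228,62),(205,262),(533,298),(548,92)): print('top corner z63',ray(dt,f(*p,3.6,200,150),63).round(0))
for p in((103,84),(292,84),(323,297),(93,297)): print('side corner z66',ray(ds,f(*p,2.7,220,165),66).round(0))
for p in((650,122),(635,296)): print('front top z42',ray(dt,f(*p,3.6,200,150),42).round(0))
for p in((107,425),(321,423)): print('side front z42',ray(ds,f(*p,2.7,220,165),42).round(0))
for p in((701,143),(706,301)): print('green',ray(dt,f(*p,3.6,200,150),9).round(0))
E
```

```text
top [327.5, 188.6] 30 [ 517. -141.   68.]
top [317.5, 201.7] 26 [ 477. -110.   68.]
top [321.6, 216.8] 29 [ 431. -123.   68.]
side [294.5, 245.5] 57 [ 481. -126.   68.]
side [274.6, 251.3] 63 [ 435. -139.   68.]
side [313.9, 253.5] 66 [ 520. -156.   68.]
top corner z63 [583.  54.  63.]
top corner z63 [413.  73.  63.]
top corner z63 [ 383. -204.   63.]
top corner z63 [ 559. -219.   63.]
side corner z66 [413.  72.  66.]
side corner z66 [593.  50.  66.]
side corner z66 [ 562. -223.   66.]
side corner z66 [ 387. -202.   66.]
front top z42 [ 536. -312.   42.]
front top z42 [ 385. -296.   42.]
side front z42 [ 389. -304.   42.]
side front z42 [ 541. -319.   42.]
green [ 522. -366.    9.]
green [ 382. -368.    9.]
```

```bash
cat >> look.py <<'E'
from scipy.spatial.transform import Rotation as Ro
C=np.array([486.6,-75.]); ex=np.array([.995,-.1]); ey=np.array([.1,.995])
def b2w(x,y,z): p=C+x*ex+y*ey; return np.array([p[0],p[1],z])
def w2b(p): d=np.array(p[:2])-C; return np.array([d@ex,d@ey])
def row(P,yaw=-.1):
    s=ctrl.read_state(); R=Ro.from_euler('xyz',s['tool_rot'])
    Rt=Ro.from_euler('xyz',[np.pi,0,yaw])
    return (R.inv().apply(np.array(P)-s['eef_pos'])/40).round(3),(R.inv()*Rt).as_rotvec(degrees=True).round(1)
def st():
    s=ctrl.read_state(); print('t',round(s['clock'],2),'pos',s['eef_pos'].round(1),'board',w2b(s['eef_pos']).round(1),'rot',s['tool_rot'].round(3),'F',s['force'].round(1),'w',round(s['width'],1))
E
python3 - <<'E'
from look import *
print(b2w(42,-36,130),row(b2w(42,-36,130)))
E
```

```text
[ 524.79 -115.02  130.  ] (array([ -9.453, -11.584,   2.533]), array([ -0. ,   0. , -66.2]))
```

```bash
python3 -m creep '-9.45 -11.58 0 0 0 -66.2 0.83; -9.45 -11.58 0 0 0 -66.2 0.83; -9.45 -11.58 0 0 0 -66.2 0.83; -9.45 -11.58 0 0 0 -66.2 0.83; -9.45 -11.58 0 0 0 -66.2 0.83; -9.45 -11.58 0 0 0 -66.2 0.83; -9.45 -11.58 0 0 0 -66.2 0.83; -9.45 -11.58 0 0 0 -66.2 0.83; -9.45 -11.58 0 0 0 -66.2 0.83; -9.45 -11.58 0 0 0 -66.2 0.83'; python3 - <<'E'
from look import *
st(); print(row(b2w(42,-36,130)))
E
```

```text
clock: 1.43
eef_pos: [427.5, -266.0, 231.7]
tool_rot: [3.141, -0.001, -0.096]
force: [0.1, 0.2, 0.0]
width: 14.2
t 1.43 pos [ 427.5 -266.   231.7] board [ -39.7 -196. ] rot [ 3.141e+00 -1.000e-03 -9.600e-02] F [0.1 0.2 0. ] w 14.2
(array([ 2.059, -3.991,  2.543]), array([ 0. , -0. ,  0.3]))
```

```bash
python3 -m creep '2.06 -3.99 2.54 0 0 0 0.83; 2.06 -3.99 2.54 0 0 0 0.83; 2.06 -3.99 2.54 0 0 0 0.83; 2.06 -3.99 2.54 0 0 0 0.83; 2.06 -3.99 2.54 0 0 0 0.83; 2.06 -3.99 2.54 0 0 0 0.83; 2.06 -3.99 2.54 0 0 0 0.83'; python3 - <<'E'
from look import *
st(); print(row(b2w(42,-36,64)))
for c in('top','side'): snap(c,c+'1.png')
a=cv2.imread('pics/side1.png')[165:385,220:400]; cv2.imwrite('pics/side1c.png',cv2.resize(a,None,fx=2.7,fy=2.7,interpolation=3))
E
```

```text
clock: 2.02
eef_pos: [525.2, -114.1, 128.6]
tool_rot: [-3.14, 0.002, -0.095]
force: [-0.6, -0.6, 1.2]
width: 14.6
t 2.02 pos [ 525.2 -114.1  128.6] board [ 42.3 -35.1] rot [-3.14e+00  2.00e-03 -9.50e-02] F [-0.6 -0.6  1.2] w 14.6
(array([-0.004,  0.026,  1.616]), array([-0.1,  0.1,  0.3]))
```

View pics/side1c.png

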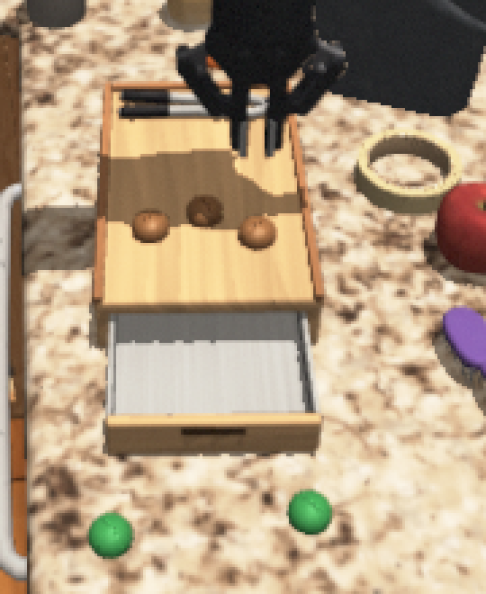

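The closed fingers are at crop (255,150), well above the board and behind shell A at crop (257,232). I'll lower them behind it.

```bash
python3 -m creep '0 0 0.8 0 0 0 0.83; 0 0 1.4 0 0 0 0.83; 0 0 1.6 0 0 0 0.83; 0 0 1.6 0 0 0 0.83; 0 0 1.6 0 0 0 0.83'; python3 - <<'E'
from look import *
st()
for c in('top','side'): snap(c,c+'2.png')
a=cv2.imread('pics/side2.png')[165:385,220:400]; b=cv2.imread('pics/top2.png')[165:245,250:390]
a=cv2.resize(a,None,fx=2.7,fy=2.7,interpolation=3); cv2.imwrite('pics/side2c.png',a); cv2.imwrite('pics/top2c.png',cv2.resize(b,None,fx=5,fy=5,interpolation=3))
E
```

```text
clock: 2.53
eef_pos: [524.7, -118.3, 66.4]
tool_rot: [3.141, -0.0, -0.102]
force: [1.1, -0.4, 0.5]
width: 14.6
t 2.53 pos [ 524.7 -118.3   66.4] board [ 42.2 -39.2] rot [ 3.141 -0.    -0.102] F [ 1.1 -0.4  0.5] w 14.6
```

View pics/side2c.png

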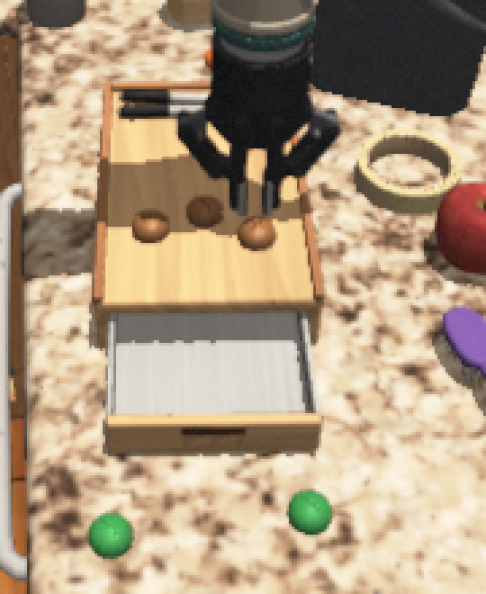

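View pics/top2c.png

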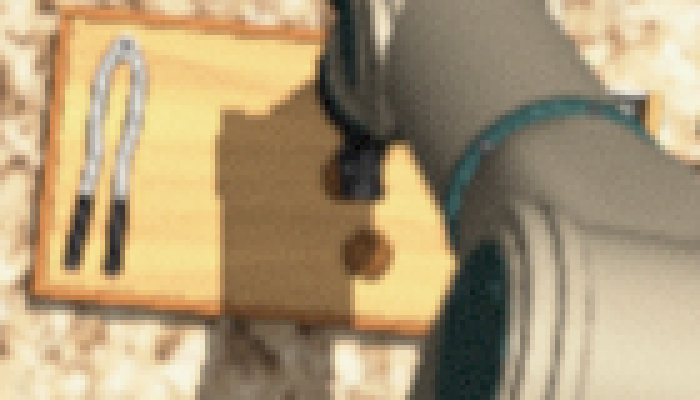

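```bash
python3 -m creep '0 0.1 0.06 0 0 0 0.83; 0 0.4 0.06 0 0 0 0.83; 0 0.8 0.06 0 0 0 0.83; 0 1.2 0.06 0 0 0 0.83; 0 1.6 0.06 0 0 0 0.83; 0 1.9 0.06 0 0 0 0.83; 0 2.2 0.06 0 0 0 0.83; 0 2.5 0.06 0 0 0 0.83; 0 2.75 0.06 0 0 0 0.83; 0 3 0.06 0 0 0 0.83'; python3 - <<'E'
from look import *
st()
snap('side','side3.png')
a=cv2.imread('pics/side3.png')[165:385,220:400]
a=cv2.resize(a,None,fx=2.7,fy=2.7,interpolation=3); cv2.imwrite('pics/side3c.png',a)
E
```

```text
clock: 3.47
eef_pos: [512.5, -237.5, 63.3]
tool_rot: [-3.142, -0.0, -0.101]
force: [0.8, 0.0, 0.2]
width: 14.5
t 3.47 pos [ 512.5 -237.5   63.3] board [  42.  -159.1] rot [-3.142 -0.    -0.101] F [0.8 0.  0.2] w 14.5
```

View pics/side3c.png

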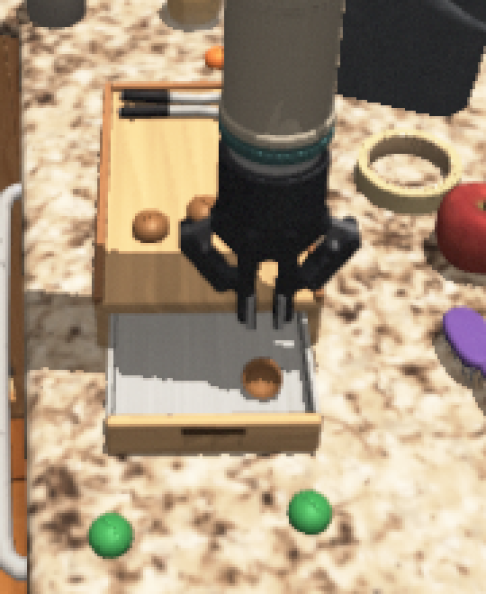

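Shell A landed in the tray, open side up, at crop (262,378). Next is shell C at crop (150,226).

```bash
python3 -m creep '0 0 -1 0 0 0 0.83; -0.7 -0.7 -1.3 0 0 0 0.83; -1.4 -1.4 -1.3 0 0 0 0.83; -2.25 -2.3 -1.3 0 0 0 0.83; -2.25 -3.3 -1.3 0 0 0 0.83; -2.25 -3.3 -1.3 0 0 0 0.83; -2.25 -3.3 -1.3 0 0 0 0.83; -2.25 -3.3 -1.3 0 0 0 0.83'; python3 - <<'E'
from look import *
st(); print(row(b2w(-48,-28,64)))
snap('side','side4.png')
a=cv2.imread('pics/side4.png')[165:385,220:400]
a=cv2.resize(a,None,fx=2.7,fy=2.7,interpolation=3); cv2.imwrite('pics/side4c.png',a)
E
```

```text
clock: 4.18
eef_pos: [437.1, -96.1, 115.5]
tool_rot: [3.141, -0.001, -0.099]
force: [0.7, -0.6, 0.6]
width: 14.6
t 4.18 pos [437.1 -96.1 115.5] board [-47.1 -25.9] rot [ 3.141e+00 -1.000e-03 -9.900e-02] F [ 0.7 -0.6  0.6] w 14.6
(array([-0.023,  0.052,  1.288]), array([ 0. , -0.1,  0.1]))
```

View pics/side4c.png

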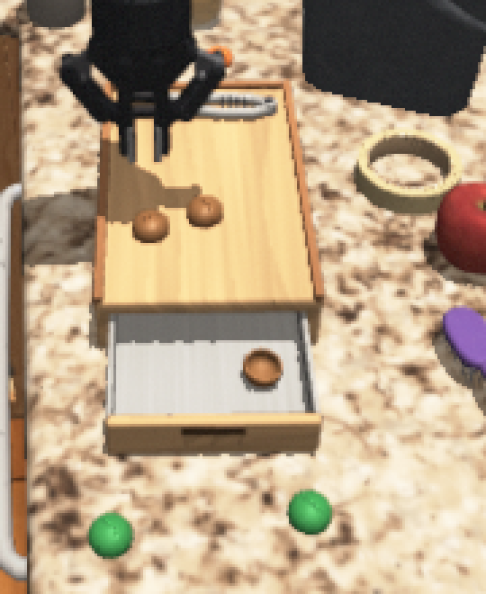

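The fingers at crop (145,150) are in line behind shell C (150,226) and clear of B (205,210), and shell A is resting in the tray. Lower and sweep.

```bash
python3 -m creep '0 -0.05 0.7 0 0 0 0.83; 0 -0.05 1.2 0 0 0 0.83; 0 -0.05 1.29 0 0 0 0.83; 0 -0.05 1.29 0 0 0 0.83; 0 0.2 1.29 0 0 0 0.83; 0 0.5 1.29 0 0 0 0.83; 0 0.8 1.29 0 0 0 0.83; 0 1.1 1.29 0 0 0 0.83; 0 1.4 1.29 0 0 0 0.83; 0 1.7 1.29 0 0 0 0.83'; python3 - <<'E'
from look import *
st(); print(row(b2w(-48,-157,63)))
snap('side','side5.png')
a=cv2.imread('pics/side5.png')[165:385,220:400]
a=cv2.resize(a,None,fx=2.7,fy=2.7,interpolation=3); cv2.imwrite('pics/side5c.png',a)
E
```

```text
clock: 5.07
eef_pos: [430.1, -165.6, 64.8]
tool_rot: [3.141, -0.002, -0.102]
force: [-0.6, -1.0, -0.1]
width: 14.7
t 5.07 pos [ 430.1 -165.6   64.8] board [-47.2 -95.8] rot [ 3.141e+00 -2.000e-03 -1.020e-01] F [-0.6 -1.  -0.1] w 14.7
(array([-0.018,  1.53 ,  0.047]), array([ 0. , -0.1, -0.1]))
```

View pics/side5c.png

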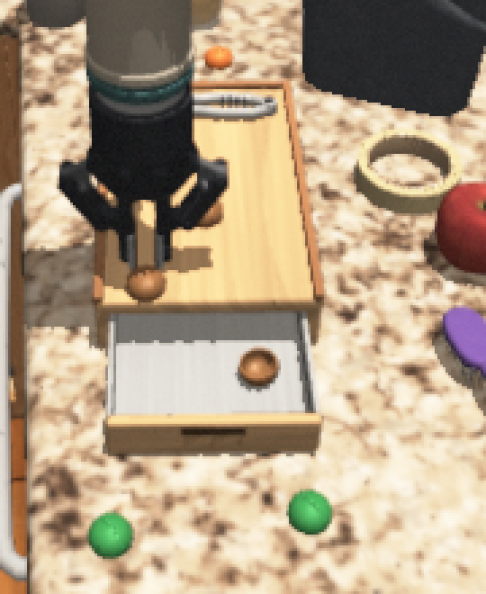

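```bash
python3 -m creep '0 0.3 0.03 0 0 0 0.83; 0 0.6 0.03 0 0 0 0.83; 0 0.9 0.03 0 0 0 0.83; 0 1.2 0.03 0 0 0 0.83; 0 1.5 0.03 0 0 0 0.83; 0 1.6 0.03 0 0 0 0.83; 0 1.6 0.03 0 0 0 0.83'; python3 - <<'E'
from look import *
st(); print(row(b2w(-1,-10,110)))
snap('side','side6.png')
a=cv2.imread('pics/side6.png')[165:385,220:400]
a=cv2.resize(a,None,fx=2.7,fy=2.7,interpolation=3); cv2.imwrite('pics/side6c.png',a)
E
```

```text
clock: 5.7
eef_pos: [423.2, -229.0, 63.2]
tool_rot: [3.141, -0.001, -0.104]
force: [0.3, 0.5, -0.4]
width: 14.8
t 5.7 pos [ 423.2 -229.    63.2] board [ -47.7 -159.6] rot [ 3.141e+00 -1.000e-03 -1.040e-01] F [ 0.3  0.5 -0.4] w 14.8
(array([ 1.155, -3.743, -1.173]), array([ 0.1, -0.1, -0.2]))
```

View pics/side6c.png

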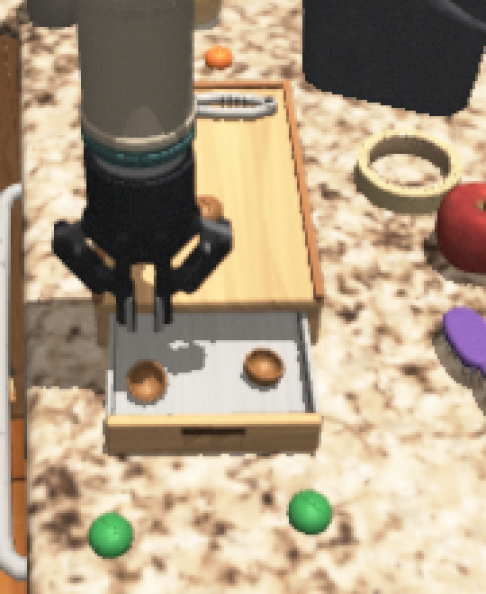

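Shell C is in the tray at crop (147,382). Next is shell B.

```bash
python3 -m creep '0 0 -1 0 0 0 0.83; 0.5 -0.7 -1.3 0 0 0 0.83; 1.15 -1.6 -1.3 0 0 0 0.83; 1.15 -2.6 -1.3 0 0 0 0.83; 1.15 -3.75 -1.3 0 0 0 0.83; 1.15 -3.75 -1.3 0 0 0 0.83; 1.15 -3.75 -1.3 0 0 0 0.83; 1.15 -3.75 -1.3 0 0 0 0.83'; python3 - <<'E'
from look import *
st(); print(row(b2w(-1,-9,64)))
snap('side','side7.png')
a=cv2.imread('pics/side7.png')[165:385,220:400]
a=cv2.resize(a,None,fx=2.7,fy=2.7,interpolation=3); cv2.imwrite('pics/side7c.png',a)
E
```

```text
clock: 6.42
eef_pos: [483.6, -82.1, 114.7]
tool_rot: [3.141, 0.0, -0.098]
force: [-0.4, 0.0, -0.6]
width: 14.4
t 6.42 pos [483.6 -82.1 114.7] board [-2.2 -7.4] rot [ 3.141  0.    -0.098] F [-0.4  0.  -0.6] w 14.4
(array([0.031, 0.04 , 1.266]), array([0. , 0. , 0.1]))
```

View pics/side7c.png

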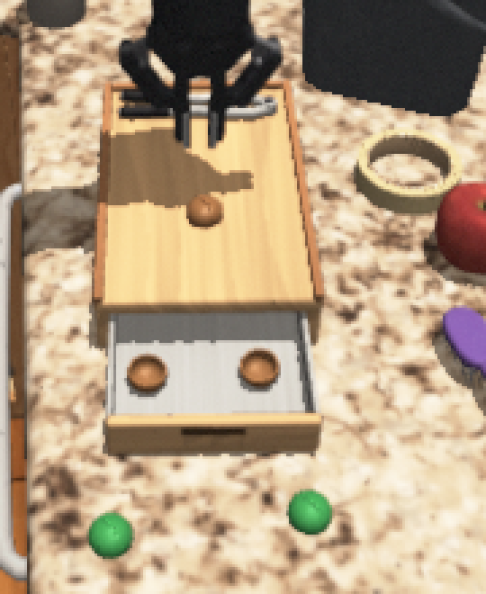

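Shells C (147,373) and A (260,368) are resting in the tray. The fingers at (199,130) are behind B (205,210), so I'll shift about 1 mm in x, lower and sweep.

```bash
python3 -m creep '0.03 0 0.7 0 0 0 0.83; 0.03 0 1.2 0 0 0 0.83; 0.03 0 1.29 0 0 0 0.83; 0.03 0 1.29 0 0 0 0.83; 0.03 0.3 1.29 0 0 0 0.83; 0.03 0.65 1.29 0 0 0 0.83; 0.03 1 1.29 0 0 0 0.83; 0.03 1.35 1.29 0 0 0 0.83; 0.03 1.7 1.29 0 0 0 0.83; 0.03 2.05 1.29 0 0 0 0.83'; python3 - <<'E'
from look import *
st(); print(row(b2w(-1,-160,63)))
snap('side','side8.png')
a=cv2.imread('pics/side8.png')[165:385,220:400]
a=cv2.resize(a,None,fx=2.7,fy=2.7,interpolation=3); cv2.imwrite('pics/side8c.png',a)
E
```

```text
clock: 7.3
eef_pos: [477.1, -166.4, 64.2]
tool_rot: [3.141, -0.002, -0.102]
force: [-0.5, 0.4, -0.2]
width: 14.6
t 7.3 pos [ 477.1 -166.4   64.2] board [ -0.3 -91.9] rot [ 3.141e+00 -2.000e-03 -1.020e-01] F [-0.5  0.4 -0.2] w 14.6
(array([-0.015,  1.703,  0.032]), array([ 0. , -0.1, -0.1]))
```

View pics/side8c.png

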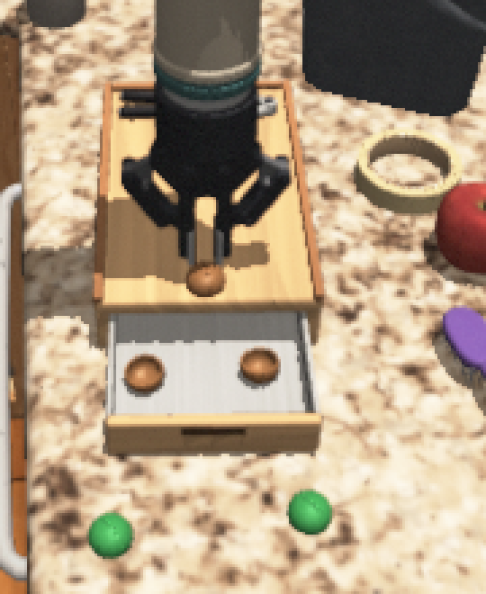

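```bash
python3 -m creep '0 0.3 0.03 0 0 0 0.83; 0 0.6 0.03 0 0 0 0.83; 0 0.9 0.03 0 0 0 0.83; 0 1.2 0.03 0 0 0 0.83; 0 1.5 0.03 0 0 0 0.83; 0 1.7 0.03 0 0 0 0.83; 0 1.7 0.03 0 0 0 0.83; 0 1.7 0 0 0 0 0.83; 0 1.7 -0.5 0 0 0 0.83; 0 1.7 -1 0 0 0 0.83'; python3 - <<'E'
from look import *
st()
for y in (-280,-270): print(row(b2w(0,y,110)))
snap('side','side9.png')
a=cv2.imread('pics/side9.png')[165:385,220:400]
a=cv2.resize(a,None,fx=2.7,fy=2.7,interpolation=3); cv2.imwrite('pics/side9c.png',a)
E
```

```text
clock: 8.18
eef_pos: [469.4, -230.5, 102.9]
tool_rot: [-3.14, 0.002, -0.099]
force: [0.4, 0.1, -0.1]
width: 14.5
t 8.18 pos [ 469.4 -230.5  102.9] board [  -1.6 -156.5] rot [-3.14e+00  2.00e-03 -9.90e-02] F [ 0.4  0.1 -0.1] w 14.5
(array([ 0.035,  3.088, -0.183]), array([-0.1,  0.1,  0. ]))
(array([ 0.035,  2.838, -0.183]), array([-0.1,  0.1,  0. ]))
```

View pics/side9c.png

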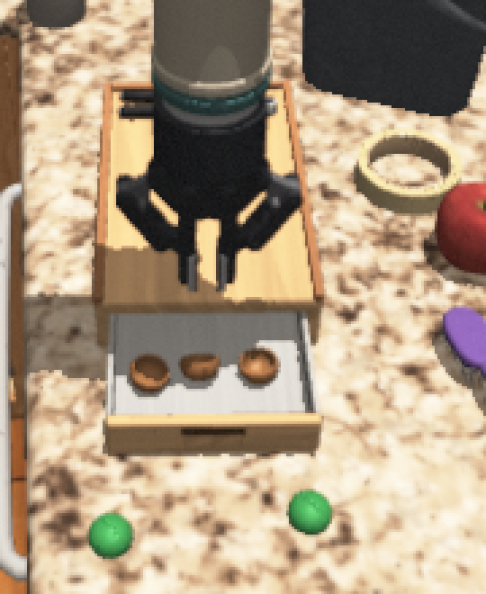

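All three shells are now in the tray at crop (150,372), (200,366) and (259,364). I'll go round in front of the tray between the green domes.

```bash
python3 -m creep '0.03 0.9 0 0 0 0 0.83; 0.03 1.9 0 0 0 0 0.83; 0.03 2.8 0 0 0 0 0.83; 0.03 2.8 0 0 0 0 0.83; 0.03 2.8 0.8 0 0 0 0.83; 0.03 2.8 1.6 0 0 0 0.83; 0.03 2.8 2.17 0 0 0 0.83; 0.03 2.8 2.17 0 0 0 0.83; 0.03 2.8 2.17 0 0 0 0.83'; python3 - <<'E'
from look import *
st()
print(row(b2w(0,-153,16)))
snap('side','side10.png')
snap('top','top10.png')
a=cv2.imread('pics/side10.png')[165:385,220:400]
a=cv2.resize(a,None,fx=2.7,fy=2.7,interpolation=3); cv2.imwrite('pics/side10c.png',a)
E
```

```text
clock: 8.98
eef_pos: [459.8, -342.1, 15.6]
tool_rot: [-3.14, 0.002, -0.099]
force: [-0.0, 0.2, 1.4]
width: 14.5
t 8.98 pos [ 459.8 -342.1   15.6] board [ 1.000e-01 -2.684e+02] rot [-3.14e+00  2.00e-03 -9.90e-02] F [-0.   0.2  1.4] w 14.5
(array([ 1.000e-03, -2.886e+00, -6.000e-03]), array([-0.1,  0.1,  0. ]))
```

View pics/side10c.png

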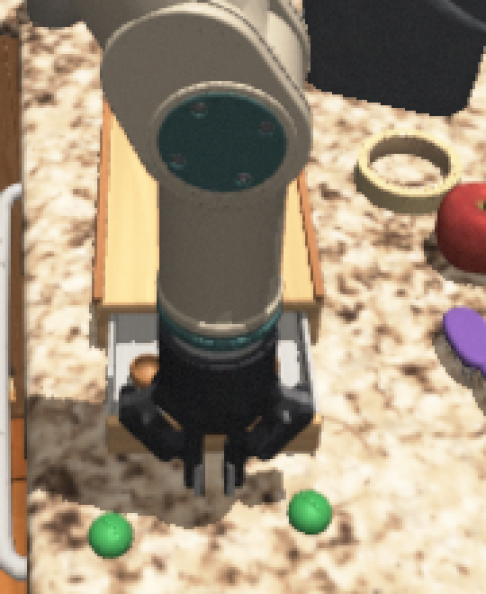

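The fingers at crop (215,475) are in front of the tray, between the green domes. I'll wait for the shells to settle, then push gently.

```bash
python3 -m creep '0 0 0 0 0 0 0.83; 0 0 0 0 0 0 0.83; 0 0 0 0 0 0 0.83; 0 0 0 0 0 0 0.83; 0 0 0 0 0 0 0.83; 0 0 0 0 0 0 0.83; 0 0 0 0 0 0 0.83; 0 -0.2 0 0 0 0 0.83; 0 -0.4 0 0 0 0 0.83; 0 -0.6 0 0 0 0 0.83' && python3 -m creep '0 -0.2 0 0 0 0 0.83; 0 -0.4 0 0 0 0 0.83; 0 -0.6 0 0 0 0 0.83; 0 -0.8 0 0 0 0 0.83; 0 -1 0 0 0 0 0.83; 0 -1.2 0 0 0 0 0.83; 0 -1.4 0 0 0 0 0.83; 0 -1.6 0 0 0 0 0.83; 0 -1.75 0 0 0 0 0.83; 0 -1.75 0 0 0 0 0.83' ; python3 - <<'E'
from look import *
st()
print(row(b2w(0,-152,16)))
snap('side','side11.png')
a=cv2.imread('pics/side11.png')[165:385,220:400]
a=cv2.resize(a,None,fx=2.7,fy=2.7,interpolation=3); cv2.imwrite('pics/side11c.png',a)
E
```

```text
clock: 9.92
eef_pos: [462.5, -318.8, 16.1]
tool_rot: [-3.141, 0.0, -0.1]
force: [0.4, -3.0, -0.5]
width: 13.9
clock: 10.75
eef_pos: [469.8, -247.7, 16.2]
tool_rot: [-3.14, 0.0, -0.098]
force: [-0.3, 0.8, -0.1]
width: 14.5
t 10.75 pos [ 469.8 -247.7   16.2] board [   0.6 -173.6] rot [-3.14   0.    -0.098] F [-0.3  0.8 -0.1] w 14.5
(array([-0.013, -0.539,  0.005]), array([-0.1,  0. ,  0.1]))
```

View pics/side11c.png

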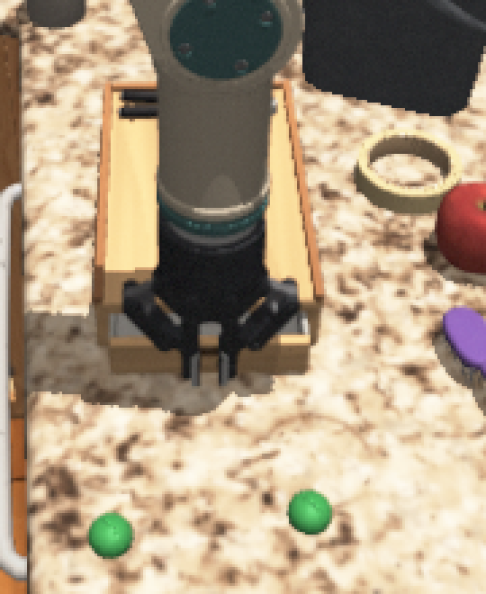

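```bash
python3 -m creep '0 -0.15 0 0 0 0 0.83; 0 -0.3 0 0 0 0 0.83; 0 -0.45 0 0 0 0 0.83; 0 -0.5 0 0 0 0 0.83; 0 -0.5 0 0 0 0 0.83'; python3 -m creep '0 -0.05 0 0 0 0 0.83; 0 -0.1 0 0 0 0 0.83'
```

```text
clock: 11.22
eef_pos: [471.8, -229.0, 16.2]
tool_rot: [-3.141, -0.0, -0.099]
force: [-1.3, 0.3, 0.2]
width: 14.4
clock: 11.38
eef_pos: [471.8, -226.7, 16.1]
tool_rot: [3.141, -0.0, -0.101]
force: [0.2, -1.8, -0.1]
width: 14.1
```

```bash
python3 - <<'E'
from look import *
st()
snap('side','side12.png')
a=cv2.imread('pics/side12.png')[230:340,240:370]
a=cv2.resize(a,None,fx=5,fy=5,interpolation=3); cv2.imwrite('pics/side12c.png',a)
E
```

```text
t 11.38 pos [ 471.8 -226.7   16.1] board [   0.5 -152.4] rot [ 3.141 -0.    -0.101] F [ 0.2 -1.8 -0.1] w 14.1
```

View pics/side12c.png

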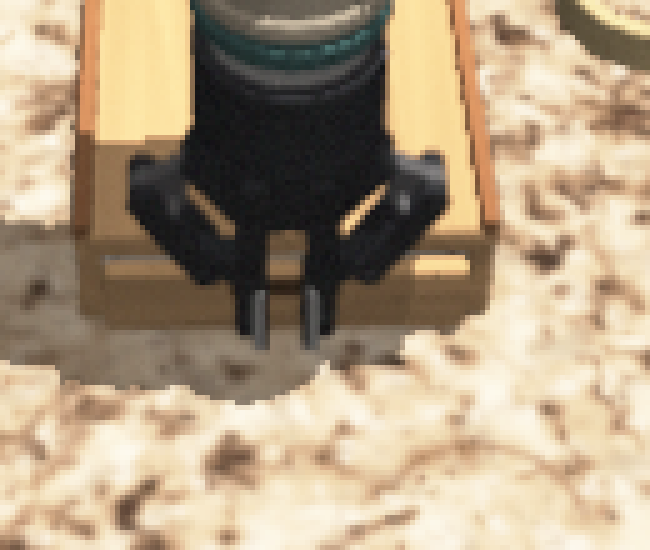

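The tray front still shows a lit upper edge of a few mm, so I'll continue in small steps until it meets the stop.

```bash
python3 -m creep '0 -0.05 0 0 0 0 0.83; 0 -0.05 0 0 0 0 0.83'; python3 -m creep '0 -0.05 0 0 0 0 0.83; 0 -0.05 0 0 0 0 0.83';python3 -m creep '0 -0.05 0 0 0 0 0.83; 0 -0.05 0 0 0 0 0.83'
```

```text
clock: 11.6
eef_pos: [472.1, -224.2, 16.1]
tool_rot: [-3.142, -0.0, -0.101]
force: [0.9, -1.7, 0.4]
width: 14.5
clock: 11.77
eef_pos: [472.2, -222.7, 16.1]
tool_rot: [3.141, -0.0, -0.101]
force: [0.3, -2.5, -0.1]
width: 14.6
clock: 11.93
eef_pos: [472.2, -222.6, 16.2]
tool_rot: [3.139, -0.0, -0.102]
force: [0.2, -6.2, -0.0]
width: 14.5
```

```bash
python3 -m creep '0 -0.05 0 0 0 0 0.83; 0 -0.08 0 0 0 0 0.83; 0 -0.08 0 0 0 0 0.83; 0 -0.08 0 0 0 0 0.83'; python3 -m creep '0 0.3 0 0 0 0 0.83; 0 0.9 0 0 0 0 0.83; 0 1.6 -0.5 0 0 0 0.83; 0 2.4 -2 0 0 0 0.83; 0 3 -3 0 0 0 0.83; 0 4 -4 0 0 0 0.83; 0 5 -4 0 0 0 0.83; 0 5 -4 0 0 0 0.83; 0 5 -4 0 0 0 0.83; 0 5 -4 0 0 0 0.83'; python3 - <<'E'
from look import *
st()
for c in('side','top'): d=snap(c,c+'13.png')
a=cv2.imread('pics/side13.png')[165:385,220:400]; b=cv2.imread('pics/top13.png')[150:260,180:400]
a=cv2.resize(a,None,fx=2.7,fy=2.7,interpolation=3); cv2.imwrite('pics/side13c.png',a); cv2.imwrite('pics/top13c.png',cv2.resize(b,None,fx=3.6,fy=3.6,interpolation=3))
E
```

```text
clock: 12.27
eef_pos: [472.2, -222.6, 16.2]
tool_rot: [3.136, -0.0, -0.105]
force: [-1.2, -14.1, -2.2]
width: 14.5
clock: 13.1
eef_pos: [452.2, -418.2, 176.8]
tool_rot: [3.141, -0.002, -0.105]
force: [0.4, 0.9, -1.2]
width: 14.9
t 13.1 pos [ 452.2 -418.2  176.8] board [ 1.000e-01 -3.449e+02] rot [ 3.141e+00 -2.000e-03 -1.050e-01] F [ 0.4  0.9 -1.2] w 14.9
```

View pics/side13c.png

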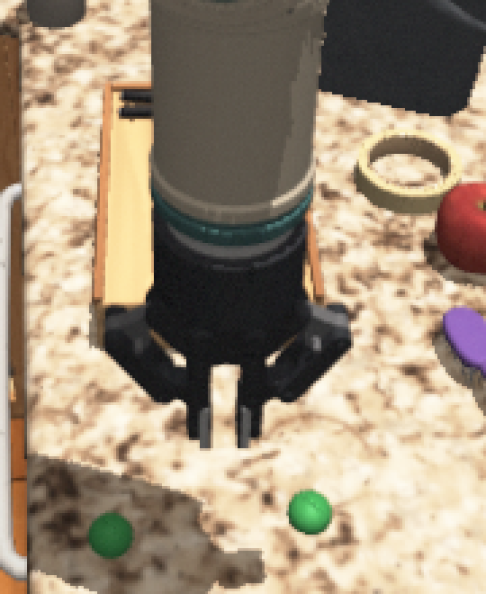

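View pics/top13c.png

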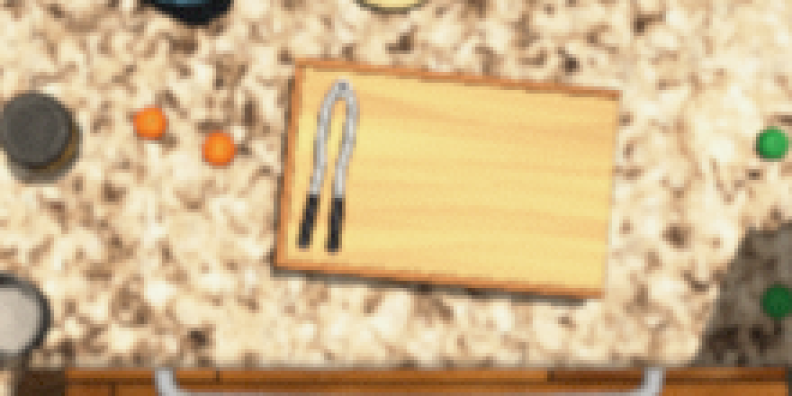

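The top view shows an empty board with the tray out of sight, and the nutcracker unmoved. I'll move the arm out of the side view for one last check of the front.

```bash
python3 -m creep '-1 2 -1 0 0 0 0.83; -2 3.5 -1 0 0 0 0.83; -2 4.5 -1 0 0 0 0.83; -2 4.5 -1 0 0 0 0.83; -2 4.5 -1 0 0 0 0.83; -2 4.5 -1 0 0 0 0.83; -2 4.5 -1 0 0 0 0.83'; python3 - <<'E'
from look import *
st()
d=snap('side','side14.png')
a=cv2.imread('pics/side14.png')[165:385,220:400]
cv2.imwrite('pics/side14c.png',cv2.resize(a,None,fx=2.7,fy=2.7,interpolation=3))
E
```

```text
clock: 13.78
eef_pos: [353.9, -587.4, 214.7]
tool_rot: [-3.14, 0.001, -0.103]
force: [1.3, 1.0, 0.9]
width: 14.9
t 13.78 pos [ 353.9 -587.4  214.7] board [ -80.8 -523.1] rot [-3.14e+00  1.00e-03 -1.03e-01] F [1.3 1.  0.9] w 14.9
```

View pics/side14c.png

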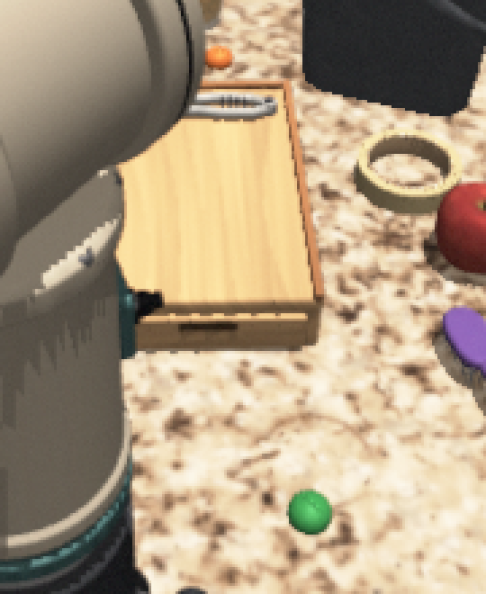

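The tray front at crop (225,330) is flush with the board's end, and nothing is left on the board. Handing in.

```bash
python3 -c "
from cell import ctrl
print(ctrl.finish_job())"
```

```text
the job is handed in; nothing more can be done
None
```

The job is handed in, with all three brown walnut shells in the scrap tray and the tray closed under the board. I swept each shell off the right-hand end with nearly closed fingertips, then pushed the tray in until it met its stop. It stopped moving as the force rose to about 14 N. The whole job took about 14 s of the 54 s allowed.

- **Shells:** the side picture before closing showed all three in the tray, lying apart. The middle one was tipped when I took that picture, and I waited more than a second before pushing. They can't be seen with the tray closed, so I couldn't check them afterwards.
- **Tray and board:** the last pictures show the tray front flush with the board's end and nothing left on the board but the nutcracker.
- **Things to leave alone:** the nutcracker, jar and cup looked undisturbed, judged by eye in the top picture. I did not look at the teaspoon separately, but the arm stayed well away from it. The orange and green look-alikes weren't touched.
- **Arm:** it was clear of everything when I handed in. No check failed.

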